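# Reset a tripped circuit breaker

## Robot

A 7-joint arm with a two-finger parallel gripper is mounted at the origin on a cart in front of the work surface, level with it; the furniture and walls round the work are solid. World frame = base frame: x ahead of the robot, y to its left, z up, the work surface at z = 0. Lengths are in m, angles in degrees, forces in N, time in s.
With the tool pointing down it reaches from about 0.425 to 0.875 m from the base axis. Payload 4.7 kg.
Tool frame: the origin (TCP) lies at the very end of the fingers, on their centre line; the grasp point (between the pads) lies 19 mm behind it; z points along the fingers, y is the line along which they close (so a half turn about z gives the same grasp; the last joint's range is limited). The gripper opens to 87 mm and grips with 3 to 60 N. Pads are 19 mm wide; open, the fingers measure 117 mm over their backs; the gripper's body (75 mm by 190 mm) begins 51 mm behind the grasp point.
Start: joints at [-75.453, 18.392, -4.016, 83.108, 1.295, 78.541, -3.26], TCP at [0.154, 0.631, 0.223] pointing down, gripper open.
Joint ranges: [-163.93, 163.93], [-17.29, 119.83], [-79.2, 71.16], [3.27, 140.29], [-89.18, 269.18], [5.43, 117.66], [-154.24, 154.24]. Speed limits (degrees/s): [147.25, 147.25, 180, 180, 180, 180, 180].

## Interface

Orientations are given as [roll, pitch, yaw] about the fixed x, y, z axes, in that order (R = Rz(yaw) Ry(pitch) Rx(roll)).
In Python, from cell import telemetry, cams, env gives the robot as it stands.
- The arm moves only by the tool arm_command, never from a script. Its argument "series" is text: rows parted by semicolons, each of 5 numbers parted by spaces: the shift along the tool's x, y, z in mm, then the turn about the tool's z in rad, then the closure in counts, from 0 (fully open) to 255 (shut). A call has 1 to 20 rows; each row shifts and turns the commanded pose from where the row before left it, along the tool's axes as they then stand; what a row does not reach is not made up. A row lasts 1/12 s, in which the tool goes at most 41.7 mm and 7.16 degrees, less where a joint would pass 70% of its speed; a pose out of reach is approached as far as the arm can. A call is refused whole if a number of a shift passes 41.7 or a number of a turn 0.125, either way. A call with a gripper value outside its range is refused whole. The fingers move at their own pace and stop on an object; "squeeze" is the grip in N (left out, the last holds). Time passes only in rows, so rows that do not move let the fingers close. It gives the time, the measured TCP pose, the force, the opening and the grip force at its end, in the units of the state.
- telemetry.get_obs(): the state, without advancing time (a new reading comes with each control period).
- cams.read_camera(name): name is "side" or "top" or "wrist"; returns the picture (420x560x3 uint8, blue, green, red); there is no depth.
- cams.calibration(name): a dict with "K" (3x3 intrinsics, pixels), "origin" and "rotation" of the camera in the world; the wrist camera has in their place "hand_eye" (4x4, takes a point from camera to tool coordinates, whose origin is the TCP and whose axes are the flange's). Camera axes: x right, y down, z forward; pixel columns grow to the right and rows downward; lengths in m; the calibration is good to about 2 mm. A picture is of the moment at which its call begins: read the wrist's pose just before it. calibration takes no time and is no camera call.
- env.sign_off(): hands the job in; it is judged then, once.
The state is a dict: "time_s": time; "qpos": joint angles; "joint_velocities": joint speeds; "effort": joint torques, N m; "tool_pos": TCP position; "tool_rot": TCP orientation; "force": force on the tool from outside, world axes, zero at the start; "wrist_torque": the same for the moment, N m; "grip_width": finger opening in m; "grasp_force": force on a finger pad.
Only numpy, scipy, OpenCV 4.12 (cv2) and the standard library are available. Lean on these libraries where they do the work, as an engineer would, in place of code of your own. Each camera call takes 0.05 s, during which the arm holds its last target. There are 200 camera calls.

## Task

The bench supply has tripped: of the two breakers on the plate, one handle stands midway. Reset that breaker: push its handle firmly all the way off, towards the robot, until the reset inside gives and it comes up solid, then throw it fully on, away from the robot, and let go. Feel for the stops and never press a handle with more than 25 N; leave the other breaker on and the things lying about undisturbed.

Things in the scene. Friction and masses are not known exactly. Their poses are not given: they have to be found in the camera images.
- breaker_tripped: Tripped grey breaker, one of two alike, fixed side by side 76 mm apart on a plate (left or right varies); told apart only by its black handle standing about midway. Housing 120 mm along the stroke (x), 66 wide (y), top face 62 above its underside. Origin: centre of the underside; x points along the stroke to ON (away from the robot), z up. Handle axis: along y, 40 mm above the origin.
- handle_tripped: Its handle: bar 12 mm thick along the stroke, 20 wide, end face 72 mm from the turning axis, so 112 above the breaker's underside when upright. Origin on the axis; z points to its end, y is the axis. Starts within 3 degrees of upright, stays where it is left, 2 N at the end moves it. Springy: its end gives 1 mm per 7.7 N, so its pose does not show a stop. Contact over 25 N cracks it.
- handle_tripped_end (a point): Middle of that handle's end face; breaker-frame x is 0 upright, +29 mm at the ON stop.
- off_mark (a point): Small ring on the top face at the OFF end (towards the robot) of the tripped breaker's slot. The handle goes easily this way to an unseen point, different each time (6 to 30 degrees from upright); there the reset resists with some 10 N at the handle's end, 15 N at mid length. 4 degrees further the reset is made and a solid stop is met (10 to 34 degrees; 18 to 20 N against it is right). The reset then stays made.
- on_mark (a point): Small bar on the top face at the ON end (away from the robot) of the tripped breaker's slot. The way here is barred about 6 degrees past upright until the reset is made; then the handle moves easily to the ON stop, 24 degrees from upright, and stays.
- breaker_live: The other breaker, alike, in service, its handle leaning to ON. Origin: centre of the underside; x to ON, z up.
- handle_live: The other breaker's handle, same form, origin and axes; within 2 degrees of its ON stop. Must stay on; no more than 25 N on it.
- handle_live_end (a point): Middle of the other handle's end face; in that breaker's frame x is about +28 mm when on.
- screwdriver: Loose screwdriver 135 x 16 x 18 mm lying on the table nearer the robot; leave it. Origin: centre of its underside.
- marker: Loose marker pen 135 mm long, 17 thick, lying on the table nearer the robot; leave it. Origin: centre of its underside.
- spare_knob: Loose black knob 22 mm wide and high standing on the table left of the breakers; leave it. Origin: centre of its underside.

How it is judged (in metres and radians):
On the way, in this order (a step that is already met when the one before it is completed fails the run):
1. the tripped handle is pushed over to the off side (its end more than 10 mm to OFF of upright) (x of handle_tripped_end in the frame of breaker_tripped below -0.01 m), for 0.1 s.
2. the handle is thrown on (its end more than 25.5 mm to ON of upright) (x of handle_tripped_end in the frame of breaker_tripped above 0.0255 m), for 0.2 s.
At the end, for the whole second after the job is handed in: The reset breaker's handle rests on: its end more than 25.5 mm to the ON side of upright (the stop is at 29 mm); the other breaker's handle is still on (more than 24 mm) (x of handle_tripped_end in the frame of breaker_tripped above 0.0255 m and x of handle_live_end in the frame of breaker_live above 0.024 m and linear speed of handle_tripped below 0.01 m/s and angular speed of handle_tripped below 0.1 rad/s); the robot touches nothing.
It fails at once if the tripped breaker's handle is pressed with more than 25 N (contact force between anything else and handle_tripped above 25 N).
It fails at once if the other breaker's handle is pressed with more than 25 N (contact force between anything else and handle_live above 25 N).
It fails at once if the other breaker is moved out of on (x of handle_live_end in the frame of breaker_live below 0.022 m).
It fails at once if a thing lying about is moved more than 25 mm (distance of any of screwdriver, marker, spare_knob from where it was at the start of the episode above 0.025 m).
It also fails if it takes over 48 s, if anything falls off the work surface, if the arm or the gripper's body presses on something with over 40 N, if the wrist force passes 120 N, or if a joint passes its speed limit or range.

## Working session

There is one attempt and no reset: what is moved stays moved. The work goes in short steps, Python scripts to look and compute and a tool call to move; the robot and the scene stay as the last step left them, time stands still between calls to the robot, and variables do not carry over. Pictures are saved under pics/ and viewed, at most 10 in all, crops included, and the job is handed in when it is done.

Besides the shell and the picture viewer there is one more tool, called after "Request:" by a JSON object that holds its "method" and its "body", one argument or row to a line. arm_command: Moves the arm, as the interface text tells. Its arguments: {"type":"object","properties":{"series":{"type":"string"},"squeeze":{"type":"number"}},"required":["series"]}

```bash
mkdir -p pics; python3 - <<'E'
from cell import telemetry,cams
import cv2,numpy as np
o=telemetry.get_obs();print(o)
for n in("top","side"):
    cv2.imwrite(f"pics/{n}0.png",cams.read_camera(n));c=cams.calibration(n);print(n,c)
print(cams.calibration("wrist"))
E
```

```text
{'time_s': 0.0, 'qpos': array([-75.4535608 ,  18.44004552,  -4.0142314 ,  83.17640967,
         1.29639151,  78.54105147,  -3.26008594]), 'joint_velocities': array([-0.03112857, -0.0092449 ,  0.06220091,  0.06776938,  0.01630436,
       -0.07919398, -0.02273566]), 'effort': array([-3.86726852e-04, -4.91293430e+01, -4.03958643e-01, -3.12529457e+01,
       -6.37920317e-02,  4.42351517e-02,  1.97982804e-04]), 'tool_pos': array([0.1543073 , 0.63083336, 0.22143697]), 'tool_rot': array([-1.79887812e+02,  7.61566398e-03,  1.66262309e+02]), 'force': array([0.89511543, 0.01858806, 0.61414366]), 'wrist_torque': array([ 0.03013177, -0.0177104 ,  0.03405429]), 'grasp_force': 0.0, 'grip_width': 0.08729937569114783}
top {'K': array([[479.13442207,   0.        , 276.83567204],
       [  0.        , 479.13442207, 214.78832579],
       [  0.        ,   0.        ,   1.        ]]), 'origin': array([ 0.44573309, -0.11130322,  0.99796262]), 'rotation': array([-1.75466820e+02, -9.86271825e-02, -8.88250063e+01])}
side {'K': array([[470.42311601,   0.        , 268.69289905],
       [  0.        , 470.42311601, 202.85373634],
       [  0.        ,   0.        ,   1.        ]]), 'origin': array([0.36993448, 0.56585962, 0.60203247]), 'rotation': array([-127.03577772,    1.04052627, -166.46931594])}
{'K': array([[321.4533076 ,   0.        , 281.77892013],
       [  0.        , 321.4533076 , 211.47609086],
       [  0.        ,   0.        ,   1.        ]]), 'hand_eye': array([[ 1.39316532e-04, -9.67005301e-01, -2.54756212e-01,
         7.04812723e-02],
       [ 9.99999911e-01,  2.35913943e-04, -3.48621583e-04,
         2.81243168e-04],
       [ 3.97219462e-04, -2.54756141e-01,  9.67005249e-01,
        -1.61727024e-01],
       [ 0.00000000e+00,  0.00000000e+00,  0.00000000e+00,
         1.00000000e+00]])}
```

View pics/top0.png

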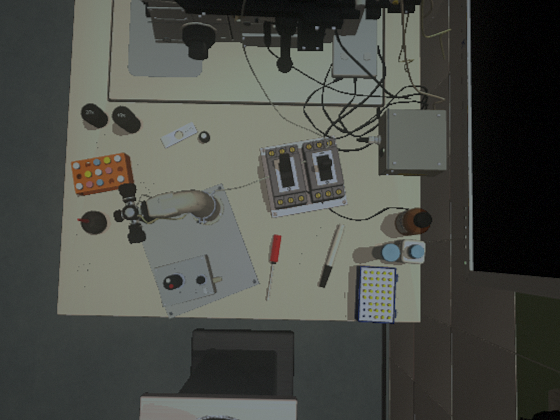

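View pics/side0.png

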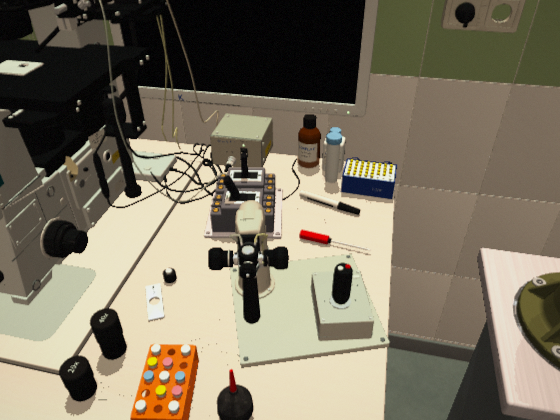

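The top view shows the two breakers at about (285,178) and (323,170). In the side view the near (left) handle leans to ON at (232,182), and the far one stands upright at (243,155). A lamp-like fixture stands left of the breakers. I'll zoom in on both.

```bash
python3 - <<'E'
import cv2,numpy as np
t=cv2.imread("pics/top0.png")[130:220,250:355];s=cv2.imread("pics/side0.png")[135:245,195:295]
a=cv2.resize(t,(400,343),interpolation=2);b=cv2.resize(s,(400,440),interpolation=2)
a=cv2.copyMakeBorder(a,0,97,0,0,0);cv2.imwrite("pics/z.png",cv2.convertScaleAbs(np.hstack([a,b]),alpha=1.5))
E
```

```text
(no output)
```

View pics/z.png

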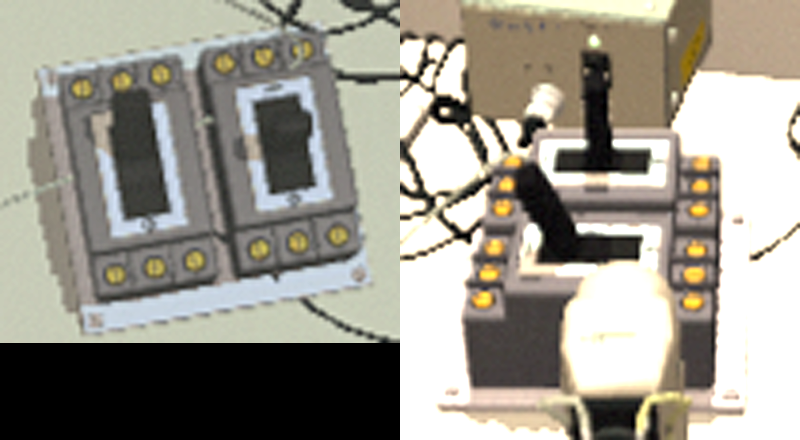

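The tripped breaker is the right-hand one. Its ring is at crop (294,200), its bar at (273,88), and the upright tip at top-crop (297,123) and side-crop (596,52). Next I'll triangulate these and check the fixture's height.

```bash
cat > h.py <<'E'
import numpy as np
from scipy.spatial.transform import Rotation as R
from cell import telemetry,cams
def cam(n):
    c=cams.calibration(n)
    if n=="wrist":
        o=telemetry.get_obs();T=R.from_euler("xyz",o["tool_rot"],degrees=True).as_matrix();H=c["hand_eye"]
        return c["K"],T@H[:3,3]+o["tool_pos"],T@H[:3,:3]
    return c["K"],c["origin"],R.from_euler("xyz",c["rotation"],degrees=True).as_matrix()
def ray(C,p): 
    K,o,Rm=C; d=Rm@np.linalg.solve(K,[*p,1]); return o,d/np.linalg.norm(d)
def plane(C,p,z): o,d=ray(C,p); return o+d*(z-o[2])/d[2]
def tri(r1,r2):
    (a,d),(b,e)=r1,r2; s=np.linalg.lstsq(np.c_[d,-e],b-a,rcond=None)[0]
    p,q=a+s[0]*d,b+s[1]*e; return (p+q)/2,np.linalg.norm(p-q)
def proj(C,X): v=C[0]@C[2].T@(np.array(X)-C[1]); return v[:2]/v[2]
E
python3 - <<'E'
from h import *
np.set_printoptions(precision=4,suppress=True)
T,S=cam("top"),cam("side")
t=lambda u,v:(250+u/3.81,130+v/3.81); s=lambda u,v:(195+(u-400)/4,135+v/4)
tt=lambda a,b:tri(ray(T,a),ray(S,b))
print("tip",tt(t(297,123),s(596,52)))
print("liveTip",tt(t(131,95),s(524,170)))
print("platecorner off-left",tt(t(80,333),s(743,408)))
print("screws L bottom-left",tt(t(115,275),s(694,300)),"L top-left",tt(t(82,88),s(482,300)))
for z in(.06,.07):
    r,b=plane(T,t(294,200),z),plane(T,t(273,88),z);print(z,"ring",r,"bar",b,"mid",(r+b)/2,np.degrees(np.arctan2(*(b-r)[1::-1])))
print("hub",tt((130,212),(248,258)),"bend",tt((205,203),(250,205)),plane(T,(215,205),.1))
print("knob",plane(T,(204,137),.022))
E
```

```text
tip (array([ 0.6133, -0.2029,  0.1313]), np.float64(0.000927862079960104))
liveTip (array([ 0.6279, -0.1234,  0.1119]), np.float64(0.0017041837063685031))
platecorner off-left (array([ 0.5181, -0.0995,  0.0054]), np.float64(0.0013608398741155067))
screws L bottom-left (array([ 0.5455, -0.1176,  0.0528]), np.float64(0.0008550080939087281)) L top-left (array([ 0.6446, -0.0982,  0.0512]), np.float64(0.00017042657151250353))
0.06 ring [ 0.5861 -0.2094  0.06  ] bar [ 0.6447 -0.1978  0.06  ] mid [ 0.6154 -0.2036  0.06  ] 11.248663869519213
0.07 ring [ 0.5846 -0.2084  0.07  ] bar [ 0.6426 -0.1969  0.07  ] mid [ 0.6136 -0.2026  0.07  ] 11.248663869519183
hub (array([0.5092, 0.1409, 0.1765]), np.float64(0.002597371229841893)) bend (array([0.5348, 0.0156, 0.165 ]), np.float64(0.010105995759201023)) [0.533  0.0054 0.1   ]
knob [0.6815 0.0426 0.022 ]
```

The tripped breaker's axis is near (0.614, −0.203) with the stroke at 11.2°. This agrees with the live tip, which I predicted at (0.627, −0.123) and measured at (0.628, −0.123). The fixture is about 0.18 m high, so I'll raise the arm and travel above it.

Request:
{"method": "arm_command", "body": {
  "series": "0 0 -40 0 100; 0 0 -40 0 100; 0 0 -40 0 100; -33 -23 0 0 100; -33 -23 0 0 100; -33 -23 0 0 100; -33 -23 0 0 100; -33 -23 0 0 100; -33 -23 0 0 100; -33 -23 0 0 100; -33 -23 0 0 100; -33 -23 0 0 100; -33 -23 0 0 100; -33 -23 0 0 100"
}}

```text
time_s: 1.27
tool_pos: [0.4477, 0.2976, 0.3424]
tool_rot: [180.0, -0.0, 166.3]
force: [1.5, 0.1, 0.6]
grip_width: 0.0526
grasp_force: 0.0
```

Request:
{"method": "arm_command", "body": {
  "series": "-20 -32 0 0 100; -20 -32 0 0 100; -20 -32 0 0 100; -20 -32 0 0 100; -20 -32 0 0 100; -20 -32 0 0 100; -20 -32 0 0 100; -20 -32 0 0 100; -20 -32 0 0 100; -20 -32 0 0 100; -20 -32 0 0 100; -20 -32 0 0 100; -20 -32 0 0 100; -20 -32 0 0 100; 0 0 0 0.12 100; 0 0 0 0.12 100; 0 0 0 0.12 100; 0 0 0 0.12 100; 0 0 0 0.12 100; 0 0 0 0.12 100"
}}

```text
time_s: 2.93
tool_pos: [0.6124, -0.2021, 0.3419]
tool_rot: [-180.0, -0.0, 124.7]
force: [0.7, -0.6, -0.0]
grip_width: 0.0527
grasp_force: 0.0
```

Request:
{"method": "arm_command", "body": {
  "series": "0 0 40 0.12 100; 0 0 0 0.12 100; 0 0 0 0.12 100; 0 0 0 0.06 100; 0 0 0 0 100; 0 0 0 0 100"
}}

```text
time_s: 3.43
tool_pos: [0.6125, -0.202, 0.3022]
tool_rot: [-180.0, -0.0, 101.1]
force: [-0.4, 0.3, -0.3]
grip_width: 0.0527
grasp_force: 0.0
```

```bash
python3 - <<'E'
from h import *
import cv2
C=cam("wrist");im=cams.read_camera("wrist")
ax=np.array([.614,-.203]);u=np.array([.981,.194])
for n,X in dict(ring=[*(ax-.0295*u),.069],bar=[*(ax+.0295*u),.069],tip=[*ax,.119]).items():
    q=proj(C,X);print(n,q)
np.save("C.npy",np.array(C,dtype=object),allow_pickle=True)
cv2.imwrite("pics/w0.png",im)
E
```

```text
ring [259.8946054  186.13072581]
bar [307.30513244 186.03686775]
tip [283.86237492 194.21200612]Traceback (most recent call last):
  File "<stdin>", line 7, in <module>
ValueError: could not broadcast input array from shape (3,3) into shape (3,)
```

```bash
python3 - <<'E'
from h import *
import cv2
im=cams.read_camera("wrist")[90:290,180:400]
cv2.imwrite("pics/w1.png",cv2.convertScaleAbs(cv2.resize(im,(660,600),interpolation=2),alpha=1.4))
E
```

```text
(no output)
```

View pics/w1.png

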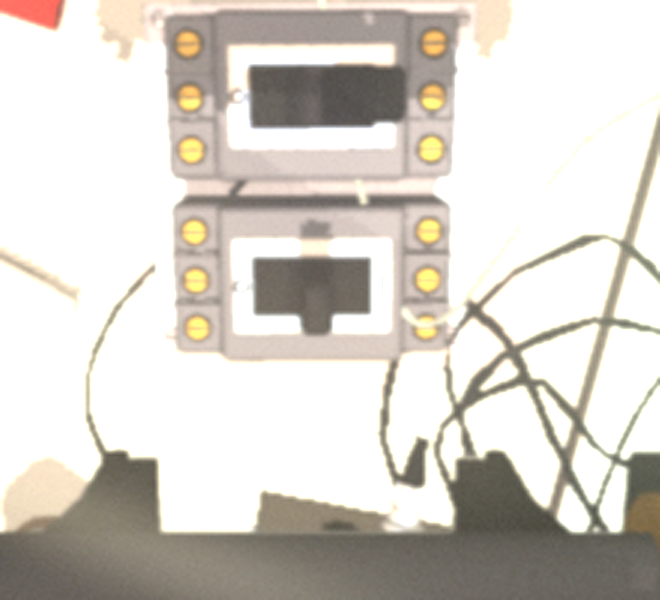

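The wrist view confirms the layout. The ring is at (260,186) and the bar at (305,186), as predicted. The upright tip is at (285,197), midway between the fingers. I'll descend astride it.

Request:
{"method": "arm_command", "body": {
  "series": "-1 2 40 0 100; 0 0 40 0 100; 0 0 40 0 100; 0 0 30 0 100; 0 0 20 0 100; 0 0 16 0 100; 0 0 16 0 100; 0 0 0 0 100; 0 0 0 0 100; 0 0 0 0 100"
}}

```text
time_s: 4.37
tool_pos: [0.6153, -0.2032, 0.1017]
tool_rot: [179.9, 0.0, 101.0]
force: [0.5, 0.7, 0.3]
grip_width: 0.0528
grasp_force: 0.0
```

Request:
{"method": "arm_command", "body": {
  "series": "0 -4 -3 0 100; 0 -4 0 0 100; 0 -4 0 0 100; 0 -3 0 0 100; 0 -1 0 0 100; 0 -1 0 0 100; 0 -1 0 0 100; 0 0 0 0 100"
}}

```text
time_s: 5.03
tool_pos: [0.5969, -0.2062, 0.1035]
tool_rot: [-180.0, -0.0, 100.9]
force: [0.0, -0.1, 0.5]
grip_width: 0.053
grasp_force: 0.0
```

Request:
{"method": "arm_command", "body": {
  "series": "0 -1 0 0 100; 0 -1 0 0 100; 0 -1 0 0 100; 0 -1 0 0 100; 0 0 0 0 100"
}}

```text
time_s: 5.45
tool_pos: [0.5935, -0.2068, 0.1038]
tool_rot: [179.9, 0.0, 101.0]
force: [2.6, 0.7, 0.8]
grip_width: 0.0532
grasp_force: 1.2
```

Request:
{"method": "arm_command", "body": {
  "series": "0 -1 0 0 100; 0 -1 0 0 100; 0 0 0 0 100",
  "squeeze": 60
}}

```text
time_s: 5.7
tool_pos: [0.5913, -0.2073, 0.1039]
tool_rot: [180.0, -0.0, 100.9]
force: [1.8, 0.9, 0.7]
grip_width: 0.0528
grasp_force: 1.2
```

Request:
{"method": "arm_command", "body": {
  "series": "0 -1 0 0 100; 0 0 0 0 100"
}}

```text
time_s: 5.87
tool_pos: [0.5903, -0.2076, 0.1039]
tool_rot: [180.0, -0.0, 100.9]
force: [2.1, 1.3, 2.5]
grip_width: 0.0527
grasp_force: 1.2
```

Request:
{"method": "arm_command", "body": {
  "series": "0 -1 0 0 100; 0 0 0 0 100"
}}

```text
time_s: 6.03
tool_pos: [0.5891, -0.2078, 0.1038]
tool_rot: [180.0, -0.0, 100.9]
force: [1.6, 1.1, 1.7]
grip_width: 0.0528
grasp_force: 1.3
```

Request:
{"method": "arm_command", "body": {
  "series": "0 -1 0 0 100; 0 -1 0 0 100; 0 0 0 0 100"
}}

```text
time_s: 6.28
tool_pos: [0.587, -0.2083, 0.1036]
tool_rot: [180.0, -0.0, 100.9]
force: [2.3, 0.4, 2.5]
grip_width: 0.0531
grasp_force: 1.3
```

Request:
{"method": "arm_command", "body": {
  "series": "0 -1 0 0 100; 0 -1 0 0 100; 0 0 0 0 100"
}}

```text
time_s: 6.53
tool_pos: [0.5849, -0.2087, 0.1035]
tool_rot: [-180.0, -0.0, 100.9]
force: [2.0, 1.4, 3.0]
grip_width: 0.0529
grasp_force: 1.2
```

Request:
{"method": "arm_command", "body": {
  "series": "0 -1 0 0 100; 0 -1 0 0 100; 0 0 0 0 100"
}}

```text
time_s: 6.78
tool_pos: [0.5829, -0.209, 0.1034]
tool_rot: [-180.0, -0.0, 100.9]
force: [2.0, 0.4, 0.7]
grip_width: 0.0531
grasp_force: 1.1
```

Request:
{"method": "arm_command", "body": {
  "series": "0 -1 0 0 100; 0 -1 0 0 100; 0 0 0 0 100"
}}

```text
time_s: 7.03
tool_pos: [0.5808, -0.2094, 0.1032]
tool_rot: [-180.0, -0.0, 100.9]
force: [1.6, -0.2, -0.4]
grip_width: 0.0531
grasp_force: 1.0
```

Request:
{"method": "arm_command", "body": {
  "series": "0 -1 0 0 100; 0 -1 0 0 100; 0 0 0 0 100"
}}

```text
time_s: 7.28
tool_pos: [0.5789, -0.2097, 0.1033]
tool_rot: [-180.0, -0.0, 100.9]
force: [2.1, -0.2, -1.8]
grip_width: 0.0531
grasp_force: 0.9
```

Request:
{"method": "arm_command", "body": {
  "series": "0 -1 0 0 100; 0 -1 0 0 100; 0 0 0 0 100"
}}

```text
time_s: 7.53
tool_pos: [0.5771, -0.21, 0.1035]
tool_rot: [-180.0, -0.0, 100.9]
force: [2.7, 0.6, -1.4]
grip_width: 0.053
grasp_force: 0.9
```

Request:
{"method": "arm_command", "body": {
  "series": "0 -1 0 0 100; 0 -1 0 0 100; 0 0 0 0 100"
}}

```text
time_s: 7.78
tool_pos: [0.5752, -0.2104, 0.1036]
tool_rot: [-180.0, -0.0, 100.9]
force: [2.1, 0.6, -0.7]
grip_width: 0.0532
grasp_force: 1.0
```

Request:
{"method": "arm_command", "body": {
  "series": "0 -1 0 0 100; 0 -1 0 0 100; 0 0 0 0 100"
}}

```text
time_s: 8.03
tool_pos: [0.5732, -0.2108, 0.1036]
tool_rot: [-180.0, -0.0, 100.9]
force: [2.4, 0.2, -1.3]
grip_width: 0.0532
grasp_force: 1.0
```

Request:
{"method": "arm_command", "body": {
  "series": "0 -1 0 0 100; 0 -1 0 0 100; 0 0 0 0 100"
}}

```text
time_s: 8.28
tool_pos: [0.5712, -0.2112, 0.1036]
tool_rot: [-180.0, -0.0, 100.9]
force: [2.8, 1.1, -0.9]
grip_width: 0.0527
grasp_force: 1.0
```

Request:
{"method": "arm_command", "body": {
  "series": "0 -1 0 0 100; 0 -1 0 0 100; 0 0 0 0 100"
}}

```text
time_s: 8.53
tool_pos: [0.5692, -0.2116, 0.1035]
tool_rot: [-180.0, -0.0, 100.9]
force: [2.7, 0.2, -0.5]
grip_width: 0.0526
grasp_force: 1.0
```

Request:
{"method": "arm_command", "body": {
  "series": "0 -1 0 0 100; 0 -1 0 0 100; 0 0 0 0 100"
}}

```text
time_s: 8.78
tool_pos: [0.5673, -0.2121, 0.1036]
tool_rot: [-180.0, -0.0, 100.9]
force: [2.5, 1.1, 0.7]
grip_width: 0.0532
grasp_force: 1.0
```

Request:
{"method": "arm_command", "body": {
  "series": "0 -1 0 0 100; 0 -1 0 0 100; 0 0 0 0 100"
}}

```text
time_s: 9.03
tool_pos: [0.5654, -0.2124, 0.1036]
tool_rot: [-180.0, -0.0, 100.9]
force: [2.0, 0.9, -1.1]
grip_width: 0.0528
grasp_force: 0.9
```

Request:
{"method": "arm_command", "body": {
  "series": "0 -1 0 0 100; 0 -1 0 0 100; 0 0 0 0 100"
}}

```text
time_s: 9.28
tool_pos: [0.5634, -0.2128, 0.1036]
tool_rot: [-180.0, -0.0, 100.9]
force: [3.0, -0.2, -0.1]
grip_width: 0.0531
grasp_force: 0.9
```

Request:
{"method": "arm_command", "body": {
  "series": "0 -1 0 0 100; 0 -1 0 0 100; 0 0 0 0 100"
}}

```text
time_s: 9.53
tool_pos: [0.5623, -0.2129, 0.1038]
tool_rot: [179.9, 0.0, 101.0]
force: [4.0, 0.2, 0.2]
grip_width: 0.0529
grasp_force: 1.7
```

Request:
{"method": "arm_command", "body": {
  "series": "0 0 0 0 100"
}}

```text
time_s: 9.62
tool_pos: [0.5622, -0.213, 0.1038]
tool_rot: [179.9, 0.0, 101.0]
force: [4.6, 0.3, -0.4]
grip_width: 0.053
grasp_force: 1.8
```

Request:
{"method": "arm_command", "body": {
  "series": "0 -0.5 0 0 100; 0 -0.5 0 0 100; 0 0 0 0 100"
}}

```text
time_s: 9.87
tool_pos: [0.5618, -0.213, 0.1039]
tool_rot: [179.9, 0.0, 101.0]
force: [6.7, 1.1, -0.9]
grip_width: 0.0531
grasp_force: 2.3
```

Request:
{"method": "arm_command", "body": {
  "series": "0 -0.5 0 0 100; 0 -0.5 0 0 100; 0 -0.5 0 0 100; 0 0 0 0 100"
}}

```text
time_s: 10.2
tool_pos: [0.5611, -0.2131, 0.1041]
tool_rot: [179.8, 0.0, 101.0]
force: [7.7, 0.9, -0.6]
grip_width: 0.053
grasp_force: 2.8
```

Request:
{"method": "arm_command", "body": {
  "series": "0 -0.5 0 0 100; 0 -0.5 0 0 100; 0 -0.5 0 0 100; 0 0 0 0 100"
}}

```text
time_s: 10.53
tool_pos: [0.5605, -0.2132, 0.1044]
tool_rot: [179.7, 0.1, 101.0]
force: [9.0, 1.4, -1.0]
grip_width: 0.0528
grasp_force: 3.4
```

Request:
{"method": "arm_command", "body": {
  "series": "0 -0.5 0 0 100; 0 -0.5 0 0 100; 0 0 0 0 100"
}}

```text
time_s: 10.78
tool_pos: [0.56, -0.2132, 0.1045]
tool_rot: [179.6, 0.1, 101.0]
force: [8.9, 2.4, -1.0]
grip_width: 0.053
grasp_force: 3.8
```

Request:
{"method": "arm_command", "body": {
  "series": "0 -0.5 0 0 100; 0 -0.5 0 0 100; 0 0 0 0 100"
}}

```text
time_s: 11.03
tool_pos: [0.5596, -0.2133, 0.1047]
tool_rot: [179.6, 0.1, 101.0]
force: [10.8, 1.2, -1.4]
grip_width: 0.0533
grasp_force: 4.2
```

Request:
{"method": "arm_command", "body": {
  "series": "0 -0.5 0 0 100; 0 -0.5 0 0 100; 0 0 0 0 100"
}}

```text
time_s: 11.28
tool_pos: [0.5592, -0.2134, 0.1049]
tool_rot: [179.5, 0.1, 101.0]
force: [11.2, 1.7, -2.0]
grip_width: 0.0528
grasp_force: 4.5
```

Request:
{"method": "arm_command", "body": {
  "series": "0 -0.5 0 0 100; 0 -0.5 0 0 100; 0 0 0 0 100"
}}

```text
time_s: 11.53
tool_pos: [0.5586, -0.2134, 0.105]
tool_rot: [179.5, 0.1, 101.1]
force: [13.2, 2.1, -2.2]
grip_width: 0.0531
grasp_force: 4.8
```

Request:
{"method": "arm_command", "body": {
  "series": "0 -0.5 0 0 100; 0 -0.5 0 0 100; 0 0 0 0 100"
}}

```text
time_s: 11.78
tool_pos: [0.5577, -0.2136, 0.1051]
tool_rot: [179.5, 0.1, 101.1]
force: [12.1, 1.0, -1.0]
grip_width: 0.053
grasp_force: 4.9
```

The tool is now moving nearly 1:1 at about 12.5 N, so the reset is yielding. I'll continue to the solid stop.

Request:
{"method": "arm_command", "body": {
  "series": "0 -0.5 0 0 100; 0 -0.5 0 0 100; 0 0 0 0 100"
}}

```text
time_s: 12.03
tool_pos: [0.5566, -0.2138, 0.1051]
tool_rot: [179.5, 0.1, 101.1]
force: [12.2, 2.2, -1.2]
grip_width: 0.0532
grasp_force: 4.8
```

Request:
{"method": "arm_command", "body": {
  "series": "0 -0.5 0 0 100; 0 -0.5 0 0 100; 0 0 0 0 100"
}}

```text
time_s: 12.28
tool_pos: [0.5557, -0.214, 0.1051]
tool_rot: [179.5, 0.1, 101.1]
force: [11.9, 2.2, -2.1]
grip_width: 0.0533
grasp_force: 4.8
```

Request:
{"method": "arm_command", "body": {
  "series": "0 -0.5 0 0 100; 0 -0.5 0 0 100; 0 0 0 0 100"
}}

```text
time_s: 12.53
tool_pos: [0.5547, -0.2142, 0.1051]
tool_rot: [179.5, 0.1, 101.1]
force: [12.3, 2.6, -0.8]
grip_width: 0.0535
grasp_force: 4.8
```

Request:
{"method": "arm_command", "body": {
  "series": "0 -0.5 0 0 100; 0 -0.5 0 0 100; 0 0 0 0 100"
}}

```text
time_s: 12.78
tool_pos: [0.5537, -0.2143, 0.1051]
tool_rot: [179.5, 0.1, 101.1]
force: [12.6, 2.7, 0.1]
grip_width: 0.0532
grasp_force: 4.7
```

Request:
{"method": "arm_command", "body": {
  "series": "0 -0.5 0 0 100; 0 -0.5 0 0 100; 0 0 0 0 100"
}}

```text
time_s: 13.03
tool_pos: [0.5529, -0.2145, 0.1052]
tool_rot: [179.5, 0.1, 101.1]
force: [12.4, 2.3, -0.3]
grip_width: 0.053
grasp_force: 4.8
```

Request:
{"method": "arm_command", "body": {
  "series": "0 -0.5 0 0 100; 0 -0.5 0 0 100; 0 0 0 0 100"
}}

```text
time_s: 13.28
tool_pos: [0.5524, -0.2146, 0.1054]
tool_rot: [179.4, 0.1, 101.1]
force: [13.0, 2.4, -0.4]
grip_width: 0.0536
grasp_force: 5.1
```

Request:
{"method": "arm_command", "body": {
  "series": "0 -0.5 0 0 100; 0 -0.5 0 0 100; 0 0 0 0 100"
}}

```text
time_s: 13.53
tool_pos: [0.5518, -0.2147, 0.1056]
tool_rot: [179.4, 0.1, 101.1]
force: [14.1, 1.9, -0.7]
grip_width: 0.0531
grasp_force: 5.5
```

Request:
{"method": "arm_command", "body": {
  "series": "0 -0.5 0 0 100; 0 -0.5 0 0 100; 0 0 0 0 100"
}}

```text
time_s: 13.78
tool_pos: [0.5513, -0.2148, 0.1057]
tool_rot: [179.3, 0.2, 101.1]
force: [13.8, 2.7, -0.2]
grip_width: 0.0534
grasp_force: 5.7
```

Still rising against the stop, but contact is near the handle's end. I'll lower the tool 4 mm while easing back.

Request:
{"method": "arm_command", "body": {
  "series": "0 1 0 0 100; 0 1 1 0 100; 0 1 1 0 100; 0 1 1 0 100; 0 1 1 0 100; 0 0 1 0 100; 0 0 0 0 100"
}}

```text
time_s: 14.37
tool_pos: [0.5542, -0.2157, 0.1024]
tool_rot: [179.5, 0.1, 101.0]
force: [4.9, 2.9, 14.0]
grip_width: 0.0531
grasp_force: 6.2
```

Request:
{"method": "arm_command", "body": {
  "series": "0 1 0 0 100; 0 1 0 0 100; 0 1 0 0 100; 0 1 0 0 100; 0 0 0 0 100"
}}

```text
time_s: 14.78
tool_pos: [0.5562, -0.2153, 0.1013]
tool_rot: [179.7, 0.1, 101.0]
force: [3.1, -0.4, 11.3]
grip_width: 0.0534
grasp_force: 4.5
```

Request:
{"method": "arm_command", "body": {
  "series": "0 1 0 0 100; 0 1 0 0 100; 0 1 0 0 100; 0 0 0 0 100"
}}

```text
time_s: 15.12
tool_pos: [0.5579, -0.215, 0.1004]
tool_rot: [179.9, 0.1, 100.9]
force: [2.1, 0.4, 8.7]
grip_width: 0.0529
grasp_force: 3.2
```

Request:
{"method": "arm_command", "body": {
  "series": "0 1 0 0 100; 0 1 0 0 100; 0 1 0 0 100; 0 1 0 0 100; 0 0 0 0 100"
}}

```text
time_s: 15.53
tool_pos: [0.5603, -0.2137, 0.0986]
tool_rot: [-180.0, 0.0, 100.9]
force: [1.7, -0.8, 3.8]
grip_width: 0.0533
grasp_force: 1.5
```

Request:
{"method": "arm_command", "body": {
  "series": "0 -0.5 0 0 100; 0 -0.5 0 0 100; 0 -0.5 0 0 100; 0 -0.5 0 0 100; 0 -0.5 0 0 100; 0 -0.5 0 0 100; 0 0 0 0 100"
}}

```text
time_s: 16.12
tool_pos: [0.5594, -0.2136, 0.0988]
tool_rot: [179.8, 0.1, 101.0]
force: [7.0, -1.2, 0.1]
grip_width: 0.0532
grasp_force: 2.6
```

Request:
{"method": "arm_command", "body": {
  "series": "0 -0.5 0 0 100; 0 -0.5 0 0 100; 0 -0.5 0 0 100; 0 -0.5 0 0 100; 0 -0.5 0 0 100; 0 -0.5 0 0 100; 0 0 0 0 100"
}}

```text
time_s: 16.7
tool_pos: [0.5582, -0.2134, 0.0992]
tool_rot: [179.6, 0.1, 101.0]
force: [9.7, 0.2, -0.9]
grip_width: 0.053
grasp_force: 3.7
```

Request:
{"method": "arm_command", "body": {
  "series": "0 -0.5 0 0 100; 0 -0.5 0 0 100; 0 -0.5 0 0 100; 0 -0.5 0 0 100; 0 -0.5 0 0 100; 0 -0.5 0 0 100; 0 0 0 0 100"
}}

```text
time_s: 17.28
tool_pos: [0.5568, -0.2134, 0.0997]
tool_rot: [179.5, 0.1, 101.1]
force: [12.1, 0.1, -0.3]
grip_width: 0.0533
grasp_force: 4.8
```

Request:
{"method": "arm_command", "body": {
  "series": "0 -0.5 0 0 100; 0 -0.5 0 0 100; 0 -0.5 0 0 100; 0 0 0 0 100"
}}

```text
time_s: 17.62
tool_pos: [0.5562, -0.2135, 0.1]
tool_rot: [179.4, 0.1, 101.1]
force: [13.4, 1.0, -0.4]
grip_width: 0.0527
grasp_force: 5.3
```

Request:
{"method": "arm_command", "body": {
  "series": "0 -0.5 0 0 100; 0 -0.5 0 0 100; 0 -0.5 0 0 100; 0 0 0 0 100"
}}

```text
time_s: 17.95
tool_pos: [0.5555, -0.2135, 0.1002]
tool_rot: [179.3, 0.1, 101.1]
force: [14.6, 2.2, -1.1]
grip_width: 0.0531
grasp_force: 5.9
```

Request:
{"method": "arm_command", "body": {
  "series": "0 -0.5 0 0 100; 0 -0.5 0 0 100; 0 -0.5 0 0 100; 0 0 0 0 100"
}}

```text
time_s: 18.28
tool_pos: [0.5548, -0.2136, 0.1005]
tool_rot: [179.2, 0.2, 101.1]
force: [15.5, 2.8, 0.1]
grip_width: 0.0533
grasp_force: 6.4
```

Request:
{"method": "arm_command", "body": {
  "series": "0 -0.5 0 0 100; 0 -0.5 0 0 100; 0 -0.5 0 0 100; 0 0 0 0 100"
}}

```text
time_s: 18.62
tool_pos: [0.554, -0.2136, 0.1007]
tool_rot: [179.1, 0.2, 101.1]
force: [17.6, 2.1, 0.3]
grip_width: 0.0532
grasp_force: 6.8
```

Request:
{"method": "arm_command", "body": {
  "series": "0 -0.5 0 0 100; 0 -0.5 0 0 100; 0 0 0 0 100"
}}

```text
time_s: 18.87
tool_pos: [0.5535, -0.2137, 0.101]
tool_rot: [179.1, 0.2, 101.2]
force: [17.6, 2.3, 0.5]
grip_width: 0.0533
grasp_force: 7.2
```

Force rose steadily to about 18 N with no plateau, so this is the solid stop. Now I'll back off and throw the handle to ON.

Request:
{"method": "arm_command", "body": {
  "series": "0 1 0 0 100; 0 2 0 0 100; 0 3 0 0 100; 0 4 0 0 100; 0 4 0 0 100; 0 4 0 0 100; 0 4 0 0 100; 0 4 2 0 100; 0 4 2 0 100; 0 4 0 0 100; 0 4 0 0 100; 0 2 0 0 100; 0 0 0 0 100"
}}

```text
time_s: 19.95
tool_pos: [0.5847, -0.2085, 0.0945]
tool_rot: [-180.0, 0.0, 101.0]
force: [1.0, -0.9, 0.4]
grip_width: 0.0529
grasp_force: 0.0
```

Request:
{"method": "arm_command", "body": {
  "series": "0 3 0 0 100; 0 3 0 0 100; 0 2 0 0 100; 0 2 0 0 100; 0 2 0 0 100; 0 2 0 0 100; 0 2 0 0 100; 0 2 0 0 100; 0 2 0 0 100; 0 2 0 0 100; 0 2 0 0 100; 0 2 0 0 100; 0 2 0 0 100; 0 2 0 0 100; 0 2 0 0 100; 0 0 0 0 100"
}}

```text
time_s: 21.28
tool_pos: [0.6164, -0.2024, 0.0946]
tool_rot: [180.0, 0.0, 101.0]
force: [-2.2, 0.3, 1.3]
grip_width: 0.0531
grasp_force: 1.1
```

Request:
{"method": "arm_command", "body": {
  "series": "0 2 0 0 100; 0 2 0 0 100; 0 2 0 0 100; 0 2 0 0 100; 0 2 0 0 100; 0 2 0 0 100; 0 0 0 0 100"
}}

```text
time_s: 21.87
tool_pos: [0.6281, -0.1999, 0.0944]
tool_rot: [180.0, -0.0, 101.0]
force: [-1.8, -0.8, 0.4]
grip_width: 0.053
grasp_force: 0.7
```

Request:
{"method": "arm_command", "body": {
  "series": "0 1 0 0 100; 0 1 0 0 100; 0 1 0 0 100; 0 1 0 0 100; 0 0 0 0 100"
}}

```text
time_s: 22.28
tool_pos: [0.6316, -0.1994, 0.0946]
tool_rot: [180.0, -0.0, 101.0]
force: [-2.1, 0.7, 1.9]
grip_width: 0.053
grasp_force: 0.9
```

Request:
{"method": "arm_command", "body": {
  "series": "0 1 0 0 100; 0 1 0 0 100; 0 1 0 0 100; 0 1 0 0 100; 0 1 0 0 100; 0 1 0 0 100; 0 1 0 0 100; 0 1 0 0 100; 0 0 0 0 100"
}}

```text
time_s: 23.03
tool_pos: [0.6396, -0.1981, 0.0947]
tool_rot: [180.0, 0.0, 101.0]
force: [-2.7, 0.1, 3.8]
grip_width: 0.0527
grasp_force: 1.4
```

Request:
{"method": "arm_command", "body": {
  "series": "0 1 0 0 100; 0 1 0 0 100; 0 1 0 0 100; 0 1 0 0 100; 0 0 0 0 100"
}}

```text
time_s: 23.45
tool_pos: [0.6436, -0.1972, 0.0946]
tool_rot: [180.0, 0.0, 101.0]
force: [-2.6, 0.8, 2.3]
grip_width: 0.0528
grasp_force: 1.4
```

The handle passed the 6° bar freely, so the reset is made. On to the ON stop.

Request:
{"method": "arm_command", "body": {
  "series": "0 1 0 0 100; 0 1 0 0 100; 0 1 0 0 100; 0 1 0 0 100; 0 1 0 0 100; 0 1 0 0 100; 0 1 0 0 100; 0 1 0 0 100; 0 0 0 0 100"
}}

```text
time_s: 24.2
tool_pos: [0.6508, -0.1958, 0.094]
tool_rot: [-180.0, -0.0, 100.9]
force: [-2.7, 0.0, -1.9]
grip_width: 0.053
grasp_force: 1.2
```

Request:
{"method": "arm_command", "body": {
  "series": "0 1 0 0 100; 0 1 0 0 100; 0 0 0 0 100"
}}

```text
time_s: 24.45
tool_pos: [0.6531, -0.1953, 0.0944]
tool_rot: [180.0, -0.0, 101.0]
force: [-2.9, -0.3, -1.5]
grip_width: 0.0526
grasp_force: 1.2
```

Request:
{"method": "arm_command", "body": {
  "series": "0 1 0 0 100; 0 1 0 0 100; 0 0 0 0 100"
}}

```text
time_s: 24.7
tool_pos: [0.6553, -0.1949, 0.0946]
tool_rot: [180.0, 0.0, 101.0]
force: [-2.6, 0.2, -1.3]
grip_width: 0.0529
grasp_force: 1.2
```

Request:
{"method": "arm_command", "body": {
  "series": "0 1 0 0 100; 0 1 0 0 100; 0 0 0 0 100"
}}

```text
time_s: 24.95
tool_pos: [0.6562, -0.1948, 0.0944]
tool_rot: [-179.9, -0.0, 100.9]
force: [-5.6, -0.7, 0.7]
grip_width: 0.0526
grasp_force: 2.2
```

Request:
{"method": "arm_command", "body": {
  "series": "0 1 0 0 100; 0 1 0 0 100; 0 1 0 0 100; 0 0 0 0 100; 0 0 0 0 100; 0 0 0 0 100"
}}

```text
time_s: 25.45
tool_pos: [0.6568, -0.1949, 0.0941]
tool_rot: [-179.7, -0.1, 100.9]
force: [-9.3, -0.1, 1.4]
grip_width: 0.0528
grasp_force: 4.7
```

Request:
{"method": "arm_command", "body": {
  "series": "0 -1 0 0 100; 0 -2 0 0 100; 0 -3 0 0 100; 0 -3 0 0 100; 0 -3 0 0 100; 0 -2 0 0 100; 0 0 0 0 100; 0 0 -5 0 100; 0 0 -20 0 100; 0 0 -30 0 100; 0 0 -40 0 100; 0 0 -40 0 100; 0 0 -40 0 100; 0 0 -30 0 100; 0 0 0 0 100; 0 0 0 0 100"
}}

```text
time_s: 26.78
tool_pos: [0.6472, -0.1975, 0.3025]
tool_rot: [179.7, 0.1, 100.9]
force: [-1.0, -1.4, -0.4]
grip_width: 0.053
grasp_force: 0.0
```

```bash
python3 - <<'E'
from h import *
import cv2
o=telemetry.get_obs();print(o["tool_pos"],o["force"])
w=cams.read_camera("wrist")[90:290,180:400];s=cams.read_camera("side")[135:245,195:305]
cv2.imwrite("pics/e.png",cv2.convertScaleAbs(np.hstack([cv2.resize(w,(400,400)),cv2.resize(s,(400,400))]),alpha=1.4))
E
```

```text
[ 0.6471693  -0.19747852  0.30245899] [-0.98042528 -1.42057804 -0.38129548]
```

View pics/e.png

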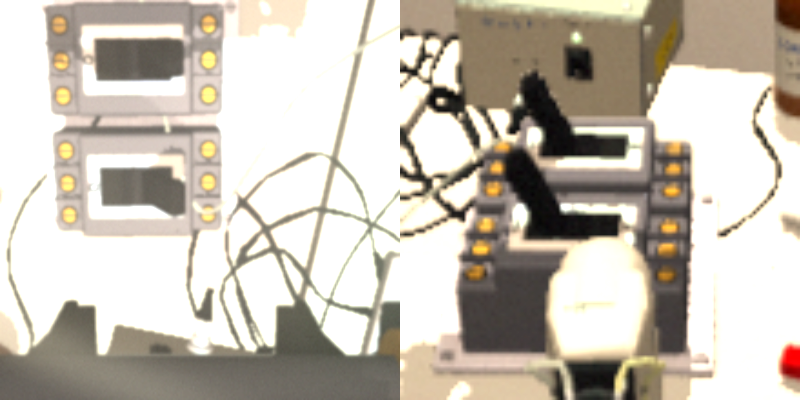

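Both handles lean to ON at the same angle: in the side half the far tip is at (532,80) and the near tip at (518,155). The gripper is clear, so I'm handing in.

```bash
python3 -c "
from cell import env
print(env.sign_off())"
```

```text
the job is handed in; nothing more can be done
None
```

The right-hand breaker was the tripped one: I pushed its handle to the solid OFF stop at about 18 N, threw it fully ON and let go; the last picture shows both handles ON and the gripper clear, and the job is handed in (no verdict returned).

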